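Slide the lid of the condiment block until it drops into its seat

ROBOT

A 6-joint arm with a two-finger parallel gripper is mounted at the origin on a cart in front of the work surface, level with it; the furniture and walls round the work are solid. World frame = base frame: x ahead of the robot, y to its left, z up, the work surface at z = 0. Lengths are in m, angles in rad, forces in N, time in s.
With the tool pointing down it reaches from about 0.35 to 1 m from the base axis. Payload 7.1 kg.
Tool frame: the origin (TCP) lies at the very end of the fingers, on their centre line; the grasp point (between the pads) lies 19 mm behind it (arm.grasp_offset is the distance from the TCP to the grasp point, in m); z points along the fingers, y is the line along which they close (so a half turn about z gives the same grasp; the last joint's range is limited). The gripper opens to 85 mm and grips with 20 to 120 N. Pads are 22 mm wide; open, the fingers measure 114 mm over their backs; the gripper's body (76 mm by 85 mm) begins 54 mm behind the grasp point. The pads swing forward as they close: fully open they stand 13 mm farther back than shut.
Start: joints at [1.213, 0.423, 1.63, -0, 1.089, -0.019], TCP at [0.208, 0.589, 0.231] pointing down, gripper open.
Joint ranges: [-3, 3], [-0.9, 2.11], [0.09, 2.58], [-1.31, 4.45], [0.11, 2.69], [-2.54, 2.54]. Speed limits (rad/s): [2.39, 2.39, 3.01, 3.14, 3.14, 3.14].

INTERFACE

Orientations are given as a unit quaternion [x, y, z, w].
In Python, from workcell import arm, cams gives the robot as it stands.
- The arm moves only by the shell command python3 -m handwheel 'ROWS' [FORCE]. ROWS is text: rows parted by semicolons, each of 7 numbers parted by spaces: the shift along the tool's x, y, z in m, then the turn, a rotation vector about the tool's x, y, z in degrees, then the opening in per cent of the stroke, from 0 (shut) to 100 (fully open). A call has 1 to 20 rows; each row shifts and turns the commanded pose from where the row before left it, along the tool's axes as they then stand; what a row does not reach is not made up. A row lasts 1/8 s, in which the tool goes at most 62.5 mm and 10.7 degrees, less where a joint would pass 70% of its speed; a pose out of reach is approached as far as the arm can. A call is refused whole if a number of a shift passes 0.0625 or a number of a turn 10.7, either way. A call with a gripper value outside its range is refused whole. The fingers move at their own pace and stop on an object; FORCE is the grip in N (left out, the last holds). Time passes only in rows, so rows that do not move let the fingers close. It gives the time, the measured TCP pose, the force, the opening and the grip force at its end, in the units of the state.
- arm.sense(): the state, without advancing time (a new reading comes with each control period).
- cams.get_image(name): name is "scene" or "top" or "wrist"; returns a dict with "frame" (384x512x3 uint8, blue, green, red), "mtx" (3x3 intrinsics, pixels), "dist_coeffs" ([k1, k2, p1, p2, k3] as OpenCV has them; the pictures are not rectified), "pose" (4x4, takes a point from camera to world coordinates); the wrist camera has in their place "mount" (4x4, takes a point from camera to tool coordinates, whose origin is the TCP and whose axes are the flange's). Camera axes: x right, y up, looking along -z (the intrinsics and any distortion apply to the point x, -y, -z); pixel columns grow to the right and rows downward; lengths in m; the calibration is good to about 2 mm. A picture is of the moment at which its call begins: read the wrist's pose just before it. There is no depth.
- arm.hand_in(): hands the job in; it is judged then, once.
Trained networks look in the newest picture that a camera, given by its name, has taken for a name from the list of things; names that differ only in an ending like _2 or _b are one class to them, and where a whole thing is asked for, a point or a joint stands for the part that bears it (a point fixed in the world has none). Each returns a list of dicts, best first, with "confidence" (0 to 1); they miss things now and then, are a little off and sometimes report something else, mostly with a low value. They report only what shows in the picture. A call takes as long as a camera call. They do not tell look-alikes from the thing itself.
- cams.silhouettes(query, camera): "pixels" (384x512 bool, what is visible of it) and "bbox" ([left, top, right, bottom] in pixels, round what is visible of it).
The state is a dict: "time_s": time; "joints": joint angles; "qvel": joint speeds; "joint_torque": joint torques, N m; "position": TCP position; "tcp_rot": TCP orientation; "ft_force": force on the tool from outside, world axes, zero at the start; "torque": the same for the moment, N m; "opening": opening from 0.0 (shut) to 1.0 (fully open); "grip_force": force on a finger pad.
Only numpy, scipy, OpenCV 4.12 (cv2) and the standard library are available. Lean on these libraries where they do the work, as an engineer would, in place of code of your own. Each camera call takes 0.05 s, during which the arm holds its last target. There are 200 camera calls.

TASK

Close the pale wooden condiment block with its round dark lid: pick the lid up by the brass knob, lay it flat on the bare end of the block, and slide it along the block's top, without lifting it again, until it drops into the round recess and sits flush. Go gently by feel: stop as soon as it drops and never force it against the block, then let go and leave everything else on the counter alone.

Things in the scene. Friction and masses are not known exactly. Their poses are not given: they have to be found in the camera images.
- lid: Round dark wooden lid: disc 95 mm across, 8 mm thick, about 0.14 kg, with a round brass knob in the middle of its top, from 8 to 35 mm above the lid's underside, straight, 24 mm in diameter. Origin: centre of the underside; z up. It starts on the counter, right of the tray.
- tray: Dark shallow steel tray, fixed, 136 mm (x) by 278 mm (y), walls 16 mm high. Origin: centre of the underside; y along its length, z up. In it stands a pale wooden block, 120 mm (x) by 240 mm (y), its flat top 35 mm above the tray's underside. The block was pushed in anywhere within the tray's play along y (up to 13 mm either way, not measured); it stays put while worked on.
- seat (a point): Mean place of the recess in the block: on the tray's centre line, 60 mm from its origin towards +y, 35 mm up (block's top). Fixed to the tray, NOT to the block: the true recess centre is up to 13 mm away along the tray's y. The recess is round, 99 mm across, 8 mm deep (2 mm play round the lid; seated, the lid's underside is 27 mm above the tray's), with a 70 mm wide well below.
- bare_end (a point): Point on the block's top, at its bare end, where the lid can be laid down: on the tray's centre line, 65 mm from its origin towards -y, 35 mm up. The top is flat from here to the recess; the block's end is 42 to 68 mm beyond this point. Held level by its knob the lid slides freely and its support fades as it comes over the recess; pushed along loosely by the knob it can tip into the recess and wedge there.
- espresso_cup: Small white cup with a green band, 63 x 88 x 51 mm, origin centre of the underside; leave alone. Behind it rises a full-height shelf post (front face at world x = 0.565 m, y from -0.065 to 0.012 m); the shelves' front edges are at x = 0.605 m, 0.32 m up. Carry things past well in front of the post.
- spoon: Silver spoon, 138 x 28 x 12 mm, lying on the counter, origin centre of the underside; leave alone.
- tea_tin: Green round tin with a cream lid, 69 mm in diameter, 89 mm high, origin centre of the underside; leave alone.
- blue_glass: Blue drinking glass, 68 mm in diameter, 84 mm high, origin centre of the underside; leave alone.
Mind the look-alikes: they are no part of the job. There is more than one size of the lid; the one meant has the size given above.

How it is judged:
By the outcome, as a careful person would: the job done as asked, in the order asked, and still so for the second after the job is handed in, with the robot touching nothing.
It also fails if it takes over 72 s, if anything falls off the work surface, if the arm or the gripper's body presses on something with over 40 N, if the wrist force passes 120 N, or if a joint passes its speed limit or range.

## Working session

There is one attempt and no reset: what is moved stays moved. The work goes in short steps, Python scripts to look and compute and a shell command to move; the robot and the scene stay as the last step left them, time stands still between calls to the robot, and variables do not carry over. Pictures are saved under pics/ and viewed, at most 10 in all, crops included, and the job is handed in when it is done.

```bash
mkdir -p pics; cat > h.py <<'E'
import numpy as np,cv2
from workcell import arm,cams
from scipy.spatial.transform import Rotation as R
def grab(n):
    s=arm.sense(); im=cams.get_image(n)
    if 'pose' in im: P=np.array(im['pose'])
    else:
        T=np.eye(4);T[:3,:3]=R.from_quat(s['tcp_rot']).as_matrix();T[:3,3]=s['position'];P=T@np.array(im['mount'])
    return im,P
def world(im,P,px,z):
    px=np.array(px,float).reshape(-1,1,2)
    n=cv2.undistortPoints(px,np.array(im['mtx']),np.array(im['dist_coeffs'],float)).reshape(-1,2)
    d=np.c_[n[:,0],-n[:,1],-np.ones(len(n))]@P[:3,:3].T
    return P[:3,3]+d*((z-P[2,3])/d[:,2])[:,None]
def pix(im,P,X):
    c=(np.array(X,float).reshape(-1,3)-P[:3,3])@P[:3,:3]
    c=c*[1,-1,-1]
    return cv2.projectPoints(c,np.zeros(3),np.zeros(3),np.array(im['mtx']),np.array(im['dist_coeffs'],float))[0].reshape(-1,2)
E
python3 - <<'E'
from h import *
s=arm.sense();print(s)
for n in('top','scene'):
    im,P=grab(n);cv2.imwrite(f'pics/{n}0.png',im['frame'] if n=='scene' else cv2.resize(im['frame'],(800,600)))
    print(n,P.round(3).tolist())
    for q in('lid','tray','espresso_cup','spoon','tea_tin','blue_glass'):
        for r in cams.silhouettes(q,n):
            b=r['bbox'];print(q,round(r['confidence'],2),b,world(im,P,[[(b[0]+b[2])/2,(b[1]+b[3])/2]],0.005).round(3).tolist())
E
```

```text
{'time_s': 0.0, 'joints': array([ 1.21302260e+00,  4.23835004e-01,  1.63071669e+00,  3.08909861e-05,
        1.08861167e+00, -1.89857331e-02]), 'qvel': array([-0.00037076, -0.00132322, -0.00125787,  0.0010054 , -0.00045506,
        0.0012332 ]), 'joint_torque': array([-1.45100708e-03, -5.57393932e+01, -2.81738394e+01, -5.20773381e-05,
        7.52895809e-03, -2.98221642e-05]), 'position': array([0.20747678, 0.58895871, 0.23053886]), 'tcp_rot': array([ 1.68592070e-01,  9.85685597e-01, -7.68901565e-04, -1.60508700e-04]), 'ft_force': array([0.20222398, 0.31385483, 0.27316856]), 'torque': array([-0.0495946 , -0.00157031, -0.01571142]), 'grip_force': 0.0, 'opening': 1.002836665878927}
top [[-0.006, 0.978, -0.211, 0.089], [-1.0, -0.007, -0.003, 0.027], [-0.004, 0.211, 0.978, 1.952], [0.0, 0.0, 0.0, 1.0]]
lid 0.81 [338.7, 186.7, 365.7, 211.0] [[0.485, -0.363, 0.005]]
lid 0.72 [299.7, 178.9, 316.8, 199.0] [[0.527, -0.188, 0.005]]
tray 0.94 [148.0, 177.5, 220.3, 213.3] [[0.504, 0.314, 0.005]]
espresso_cup 0.65 [262.8, 180.1, 283.9, 195.4] [[0.533, -0.047, 0.005]]
spoon 0.63 [281.7, 196.6, 294.5, 227.4] [[0.433, -0.104, 0.005]]
tea_tin 0.89 [100.8, 189.3, 123.9, 207.6] [[0.493, 0.601, 0.005]]
blue_glass 0.7 [400.2, 189.5, 423.3, 205.9] [[0.488, -0.599, 0.005]]
scene [[0.793, 0.272, -0.545, -0.491], [-0.609, 0.327, -0.722, -1.258], [-0.018, 0.905, 0.425, 0.805], [0.0, 0.0, 0.0, 1.0]]
lid 0.68 [289.9, 211.8, 312.3, 230.0] [[0.528, -0.192, 0.005]]
lid 0.66 [310.2, 231.4, 338.8, 249.7] [[0.494, -0.347, 0.005]]
tray 0.61 [190.7, 165.5, 247.2, 199.6] [[0.49, 0.305, 0.005]]
espresso_cup 0.67 [265.3, 191.3, 274.9, 210.7] [[0.546, 0.012, 0.005]]
blue_glass 0.81 [365.5, 243.8, 390.1, 280.6] [[0.528, -0.545, 0.005]]
```

```bash
python3 - <<'E'
from h import *
im,P=grab('top');f=im['frame'][150:250,90:430];cv2.imwrite('pics/topc.png',cv2.resize(f,None,fx=2.35,fy=2.35,interpolation=cv2.INTER_CUBIC))
for r in cams.silhouettes('lid','top')[:2]:
    b=r['bbox'];print(np.ptp(world(im,P,[[b[0],b[1]],[b[2],b[3]]],0.008),axis=0))
for r in cams.silhouettes('tray','top')[:1]:
    m=r['pixels'];c=cv2.findContours(m.astype('uint8'),0,1)[0];c=max(c,key=len);rc=cv2.minAreaRect(world(im,P,c,0.016)[:,:2].astype('float32'));print(rc)
E
```

```text
[0.06480824 0.0750639  0.        ]
[0.09399086 0.09112615 0.        ]
((0.5033647418022156, 0.31346243619918823), (0.278350293636322, 0.13586217164993286), 88.46234893798828)
```

View pics/topc.png

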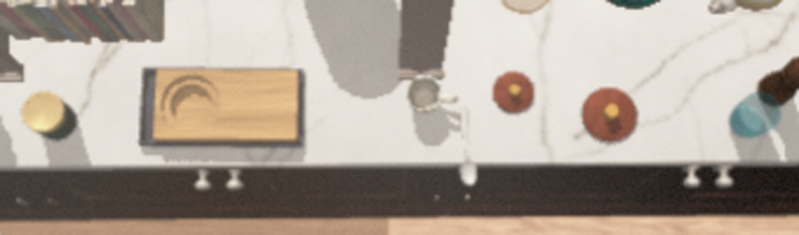

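```bash
python3 -m handwheel '0 0 0 0 0 -9.7 100;0 0 0 0 0 -9.7 100;-0.035 -0.04 0 0 0 0 100;-0.035 -0.04 0 0 0 0 100;-0.035 -0.04 0 0 0 0 100;-0.035 -0.04 0 0 0 0 100;-0.035 -0.04 0 0 0 0 100;-0.035 -0.04 0 0 0 0 100;-0.03 -0.03 0 0 0 0 100;0 0 0 0 0 0 100;0 0 0 0 0 0 100'
python3 - <<'E'
from h import *
im,P=grab('wrist');cv2.imwrite('pics/w1.png',im['frame']);print(P.round(3).tolist())
print(R.from_quat(arm.sense()['tcp_rot']).as_matrix().round(3).tolist())
for r in cams.silhouettes('tray','wrist')[:2]:print(r['confidence'],r['bbox'])
np.savez('w1.npz',f=im['frame'],P=P,mtx=im['mtx'],dist_coeffs=im['dist_coeffs'])
E
```

```text
time_s: 2.22
position: [0.4474, 0.3195, 0.2313]
tcp_rot: [0.0, 1.0, 0.0, -0.0]
ft_force: [0.9, 0.1, 0.0]
opening: 1.001
grip_force: 0.0
[[0.001, -0.958, -0.286, 0.374], [1.0, 0.001, 0.001, 0.32], [-0.001, -0.286, 0.958, 0.375], [0.0, 0.0, 0.0, 1.0]]
[[-1.0, -0.0, -0.0], [-0.0, 1.0, 0.0], [0.0, 0.0, -1.0]]
0.84 [155.9, 155.3, 356.3, 251.7]
```

View pics/w1.png

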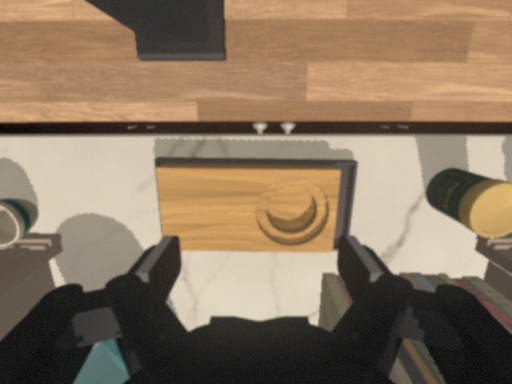

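```bash
python3 - <<'E'
from h import *
d=np.load('w1.npz');P=d['P']
f=d['f'];hsv=cv2.cvtColor(f,cv2.COLOR_BGR2HSV)
m=((hsv[...,1]>85)&(hsv[...,2]>90)).astype('uint8');m[:160]=0;m[255:]=0;m[:,:150]=0;m[:,348:]=0
m=cv2.morphologyEx(m,cv2.MORPH_OPEN,np.ones((3,3)))
c=max(cv2.findContours(m,0,1)[0],key=cv2.contourArea)
w=world(d,P,c,.035)[:,:2].astype('float32');print('block',cv2.minAreaRect(w),cv2.boundingRect(c))
print('recess from px',world(d,P,[[256,212],[329,212],[292,179],[292,245],[292.5,212]],.035).round(4).tolist())
# tray top rim x-y extents
im,_=None,None
g=cv2.GaussianBlur(f,(3,3),0)
g=f.copy();ctr,_,ang=cv2.minAreaRect(w);print('px of ctr',pix(d,P,[ctr[0],ctr[1],.035]))
e=(90-ang)
for sgn in(1,-1):
    u=np.array([sgn*np.sin(np.radians(e)),np.cos(np.radians(e))])
    print(sgn,'seat',np.array(ctr)+.06*u,'bare',np.array(ctr)-.065*u)
u=np.array([0,1.]) 
w8=w[(w[:,1]>ctr[1]-.1)&(w[:,1]<ctr[1]+.1)&(w[:,0]<ctr[0])];print('front edge slope',np.polyfit(w8[:,1],w8[:,0],1))
t=np.linspace(0,2*np.pi,40)
s=np.array(ctr)+.06*u
X=np.c_[s[0]+.0495*np.cos(t),s[1]+.0495*np.sin(t),0*t+.035]
B=cv2.resize(f,None,fx=3,fy=3,interpolation=cv2.INTER_CUBIC)
cv2.polylines(B,[np.int32(pix(d,P,X)*3+1)],True,(0,0,255),1)
cv2.polylines(B,[np.int32(pix(d,P,np.c_[cv2.boxPoints(cv2.minAreaRect(w)),np.full(4,.035)])*3+1)],True,(255,0,0),1)
cv2.imwrite('pics/w1b.png',B[440:790,430:1110])
E
```

```text
block ((0.5033627152442932, 0.30523112416267395), (0.24243643879890442, 0.12571266293525696), 89.66815185546875) (156, 164, 185, 88)
recess from px [[0.5067, 0.3158, 0.035], [0.5068, 0.4153, 0.035], [0.4604, 0.3632, 0.035], [0.5568, 0.3666, 0.035], [0.5067, 0.3655, 0.035]]
px of ctr [[248.22237476 209.7077195 ]]
1 seat [0.50371022 0.36523012] bare [0.50298625 0.24023221]
-1 seat [0.50301521 0.36523012] bare [0.50373918 0.24023221]
front edge slope [0.01526594 0.43684034]
```

View pics/w1b.png

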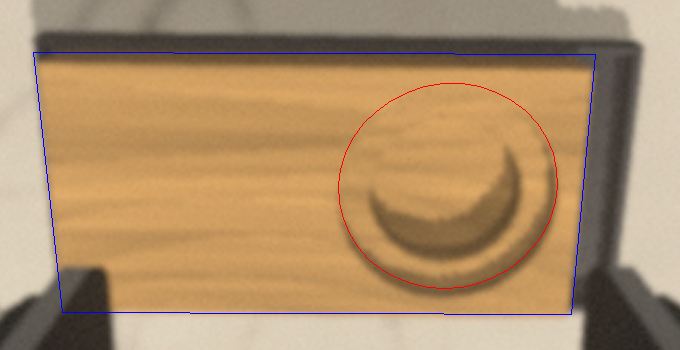

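```bash
python3 -m handwheel '0 -0.04 0 0 0 0 100;0 -0.05 0 0 0 0 100;0 -0.05 0 0 0 0 100;0 -0.05 0 0 0 0 100;0 -0.05 0 0 0 0 100;0 -0.05 0 0 0 0 100;0 -0.05 0 0 0 0 100;0 -0.05 0 0 0 0 100;0 -0.05 0 0 0 0 100;0 -0.05 0 0 0 0 100;0 -0.05 0 0 0 0 100;0 -0.05 0 0 0 0 100;0 -0.05 0 0 0 0 100;-0.01 -0.04 0.03 0 0 0 100;0 0 0.04 0 0 0 100;0 0 0 0 0 0 100;0 0 0 0 0 0 100'
python3 - <<'E'
from h import *
im,P=grab('wrist');cv2.imwrite('pics/w2.png',im['frame'])
for r in cams.silhouettes('lid','wrist')[:3]:
    c=max(cv2.findContours(r['pixels'].astype('uint8'),0,1)[0],key=len);w=world(im,P,c,.008)[:,:2].astype('float32')
    print(r['confidence'],r['bbox'],cv2.minEnclosingCircle(w),cv2.fitEllipse(w))
print(arm.sense()['joints'])
E
```

```text
time_s: 4.45
position: [0.4583, -0.36, 0.1624]
tcp_rot: [-0.001, 1.0, -0.0, 0.0]
ft_force: [-0.4, -0.5, -0.4]
opening: 1.001
grip_force: 0.0
0.97 [369.0, 205.1, 429.8, 259.4] ((0.5287901163101196, -0.18779544532299042), 0.0370110422372818) ((0.5283187627792358, -0.18787804245948792), (0.07068376988172531, 0.07262169569730759), 159.57716369628906)
0.94 [230.5, 165.7, 307.7, 240.2] ((0.48898693919181824, -0.3485983908176422), 0.04830975458025932) ((0.48909205198287964, -0.3486350476741791), (0.09379270672798157, 0.0947951078414917), 93.75865936279297)
[-6.86520055e-01  4.48024243e-01  1.77446786e+00  4.06493410e-05
  9.16286326e-01 -2.25841752e+00]
```

View pics/w2.png

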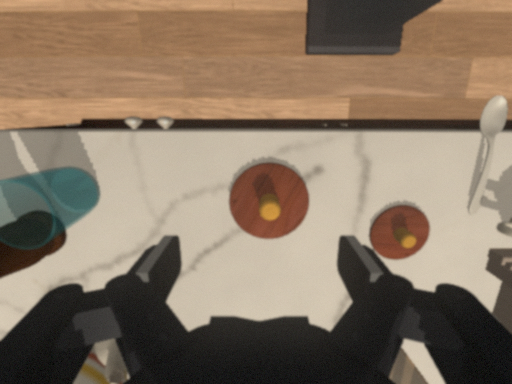

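```bash
python3 -m handwheel '-0.015 0.006 0.02 0 0 0 100;-0.0155 0.0055 0.03 0 0 0 100;0 0 0.03 0 0 0 100;0 0 0 0 0 0 100;0 0 0 0 0 0 100'
python3 - <<'E'
from h import *
im,P=grab('wrist')
for r in cams.silhouettes('lid','wrist')[:3]:
    c=max(cv2.findContours(r['pixels'].astype('uint8'),0,1)[0],key=len);w=world(im,P,c,.008)[:,:2].astype('float32')
    print(r['confidence'],r['bbox'],cv2.minEnclosingCircle(w),cv2.fitEllipse(w))
f=im['frame'];hsv=cv2.cvtColor(f,cv2.COLOR_BGR2HSV)
m=cv2.inRange(hsv,(18,120,120),(35,255,255));m[330:]=0
n,l,st,ce=cv2.connectedComponentsWithStats(m)
for i in range(1,n):
    if st[i,4]>60:
        c=cv2.findContours((l==i).astype('uint8'),0,1)[0][0];w=world(im,P,c,.035)[:,:2].astype('float32');print(st[i],cv2.minEnclosingCircle(w))
E
```

```text
time_s: 5.18
position: [0.4889, -0.3496, 0.0831]
tcp_rot: [-0.0, 1.0, -0.001, 0.001]
ft_force: [0.5, -0.7, 0.9]
opening: 1.003
grip_force: 0.0
0.74 [206.3, 146.9, 314.2, 250.9] ((0.4891250431537628, -0.34826019406318665), 0.047917429357767105) ((0.4891039729118347, -0.3482625186443329), (0.09379887580871582, 0.09440510720014572), 105.48088836669922)
0.72 [394.9, 201.6, 477.0, 275.5] ((0.5285048484802246, -0.18809771537780762), 0.03704405948519707) ((0.5284603238105774, -0.18805956840515137), (0.07073049247264862, 0.07321007549762726), 161.9718780517578)
[247 197  28  26 527] ((0.48819592595100403, -0.3478242754936218), 0.010965914465487003)
[442 244  20  16 218] ((0.5248253345489502, -0.19344070553779602), 0.007786850910633802)
```

```bash
python3 -m handwheel '0 0.0015 0.025 0 0 0 100;0 0 0.025 0 0 0 100;0 0 0.015 0 0 0 100;0 0 0.004 0 0 0 60;0 0 0 0 0 0 30;0 0 0 0 0 0 10;0 0 0 0 0 0 0;0 0 0 0 0 0 0;0 0 0 0 0 0 0' 60
```

```text
time_s: 6.4
position: [0.4886, -0.348, 0.0134]
tcp_rot: [0.0, 1.0, -0.001, 0.001]
ft_force: [-0.3, 0.3, 5.0]
opening: 0.253
grip_force: 59.0
```

```bash
python3 -m handwheel '0 0 -0.01 0 0 0 0;0 0 -0.025 0 0 0 0;0 0 -0.035 0 0 0 0;0 0 -0.035 0 0 0 0;0.02 0.01 -0.03 0 0 0 0;0.02 0.03 -0.01 0 0 0 0;0.01 0.045 0 0 0 0 0;0 0.05 0 0 0 0 0;0 0.05 0 0 0 0 0;0 0.05 0 0 0 0 0;0 0.05 0 0 0 0 0;0 0.05 0 0 0 0 0;0 0.05 0 0 0 0 0;0 0.05 0 0 0 0 0;0 0.05 0 0 0 0 0;-0.01 0.045 0 0 0 0 0;-0.025 0.035 0 0 0 0 0;-0.025 0.02 0 0 0 0 0;-0.005 0.003 0 0 0 0 0;0 0 0 0 0 0 0'
python3 - <<'E'
from h import *
im,P=grab('wrist');cv2.imwrite('pics/w3.png',im['frame']);s=arm.sense();z=s['position'][2]-.0134;print(s['position'],s['ft_force'],s['torque'])
for r in cams.silhouettes('lid','wrist')[:3]:
    c=max(cv2.findContours(r['pixels'].astype('uint8'),0,1)[0],key=len);w=world(im,P,c,z+.008)[:,:2].astype('float32')
    print(r['confidence'],r['bbox'],cv2.minEnclosingCircle(w),cv2.fitEllipse(w))
E
```

```text
time_s: 8.9
position: [0.5025, 0.2399, 0.1572]
tcp_rot: [0.0, 1.0, -0.0, -0.001]
ft_force: [0.7, -0.1, -0.9]
opening: 0.257
grip_force: 59.1
[0.50205778 0.23955269 0.15712733] [-0.52258262  0.44978054 -1.48347581] [-0.02137581  0.02685084  0.02798232]
0.9 [183.0, 158.4, 333.8, 299.4] ((0.5026673078536987, 0.2400771528482437), 0.04772408679127693) ((0.49905672669410706, 0.24006414413452148), (0.0870809257030487, 0.09054336696863174), 93.82637023925781)
```

View pics/w3.png

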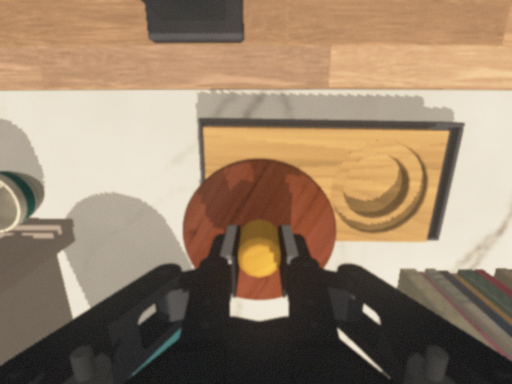

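```bash
python3 - <<'E'
from h import *
im,P=grab('wrist');f=cv2.cvtColor(im['frame'],cv2.COLOR_BGR2HSV)[...,1].astype(float)
v=im['frame'].astype(float)
A=[]
fr,bk=[],[]
for c in list(range(225,440,5)):
    r=v[112:150,c,2];g=np.diff(r);i=np.argmax(g);fr.append([c,112+i+.5])
for c in range(345,430,5):
    r=v[228:262,c,0];g=np.abs(np.diff(r));i=np.argmax(g);bk.append([c,228+i+.5])
F=world(im,P,fr,.035);B=world(im,P,bk,.035)
B0=world(im,P,bk,.035)
pf=np.polyfit(F[:,1],F[:,0],1);pb=np.polyfit(B[:,1],B[:,0],1)
print('front',pf,np.std(F[:,0]-np.polyval(pf,F[:,1])),'back',pb,np.std(B[:,0]-np.polyval(pb,B[:,1])))
for y in(.24,.365):print(y,np.polyval(pf,y),np.polyval(pb,y))
# radial recess rim by ring-gradient search
g=cv2.GaussianBlur(cv2.cvtColor(im['frame'],cv2.COLOR_BGR2GRAY),(3,3),0).astype(np.float32)
t=np.radians(np.arange(0,360,3));best=[]
def samp(x,y,r):
    p=pix(im,P,np.c_[x+r*np.cos(t),y+r*np.sin(t),0*t+.035]).astype(np.float32)
    return cv2.remap(g,p[:,0:1],p[:,1:2],1)[:,0]
for x in np.arange(.496,.515,.001):
    for y in np.arange(.356,.376,.001):
        best.append((np.abs(samp(x,y,.0505)-samp(x,y,.0485)).sum(),round(x,4),round(y,4)))
print(sorted(best)[-6:])
E
```

```text
front [0.01695049 0.44037881] 0.0003055672943071987 back [0.00675627 0.56465273] 0.00025946348868297503
0.24 0.4444469237045437 0.5662742381786243
0.365 0.4465657349959211 0.5671187724368545
[(np.float32(2267.4072), np.float64(0.508), np.float64(0.364)), (np.float32(2309.3223), np.float64(0.496), np.float64(0.358)), (np.float32(2443.6367), np.float64(0.507), np.float64(0.366)), (np.float32(2445.9844), np.float64(0.508), np.float64(0.366)), (np.float32(2500.0908), np.float64(0.508), np.float64(0.365)), (np.float32(2589.4297), np.float64(0.507), np.float64(0.365))]
```

```bash
python3 -m handwheel '-0.003 0 0.02 0 0 0 0;0 0 0.03 0 0 0 0;0 0 0.03 0 0 0 0;0 0 0.015 0 0 0 0;0 0 0 0 0 0 0;0 0 0 0 0 0 0'; python3 -m handwheel '0 0 0.004 0 0 0 0;0 0 0.004 0 0 0 0;0 0 0 0 0 0 0;0 0 0 0 0 0 0';
```

```text
time_s: 9.8
position: [0.5067, 0.2406, 0.0633]
tcp_rot: [0.0, 1.0, 0.0, 0.001]
ft_force: [0.6, -0.3, -1.1]
opening: 0.258
grip_force: 59.1
time_s: 10.3
position: [0.5061, 0.2405, 0.0544]
tcp_rot: [0.0, 1.0, -0.0, 0.0]
ft_force: [1.2, 0.6, -1.0]
opening: 0.256
grip_force: 59.1
```

```bash
python3 -m handwheel '0.001 0 0.002 0 0 0 0;0 0 0.002 0 0 0 0;0 0 0 0 0 0 0;0 0 0 0 0 0 0'; for i in 1; do python3 -m handwheel '0 0 0.001 0 0 0 0;0 0 0 0 0 0 0'; done; python3 -m handwheel '0 0 0.001 0 0 0 0;0 0 0 0 0 0 0'
```

```text
time_s: 10.8
position: [0.5051, 0.2404, 0.0503]
tcp_rot: [0.0, 1.0, -0.0, -0.0]
ft_force: [0.2, -0.3, -2.4]
opening: 0.256
grip_force: 59.1
time_s: 11.05
position: [0.5051, 0.2404, 0.0493]
tcp_rot: [0.0, 1.0, -0.0, -0.0]
ft_force: [0.1, 0.3, -1.6]
opening: 0.254
grip_force: 59.1
time_s: 11.3
position: [0.5052, 0.2404, 0.0484]
tcp_rot: [0.0, 1.0, 0.0, 0.0]
ft_force: [-0.6, 1.2, -0.9]
opening: 0.259
grip_force: 59.2
```

```bash
for i in 1; do python3 -m handwheel '0 0 0.0005 0 0 0 0;0 0 0 0 0 0 0'; done; python3 -m handwheel '0 0 0.0005 0 0 0 0;0 0 0 0 0 0 0'
```

```text
time_s: 11.55
position: [0.5052, 0.2405, 0.0484]
tcp_rot: [0.0, 1.0, 0.0, 0.0]
ft_force: [-2.4, -0.2, 6.2]
opening: 0.258
grip_force: 59.9
time_s: 11.8
position: [0.5052, 0.2405, 0.0483]
tcp_rot: [0.0, 1.0, 0.0, 0.0]
ft_force: [-4.1, -1.6, 11.2]
opening: 0.257
grip_force: 60.5
```

```bash
python3 -m handwheel '0 0 -0.0005 0 0 0 0;-0.0002 0.01 0 0 0 0 0;-0.0002 0.015 0 0 0 0 0;-0.0002 0.015 0 0 0 0 0;0 0 0 0 0 0 0'; python3 -m handwheel '-0.0002 0.015 0 0 0 0 0;-0.0002 0.015 0 0 0 0 0;-0.0002 0.015 0 0 0 0 0;0 0 0 0 0 0 0'
```

```text
time_s: 12.42
position: [0.5066, 0.2818, 0.0484]
tcp_rot: [-0.0, 1.0, 0.001, 0.001]
ft_force: [-0.8, 3.8, 4.5]
opening: 0.255
grip_force: 59.8
time_s: 12.92
position: [0.5069, 0.3264, 0.0484]
tcp_rot: [0.0, 1.0, 0.001, 0.001]
ft_force: [-1.1, 3.1, 6.4]
opening: 0.257
grip_force: 59.9
```

```bash
python3 -m handwheel '0 0.015 0 0 0 0 0;0 0.01 0 0 0 0 0;0 0 0 0 0 0 0;0 0 0 0 0 0 0'; python3 -m handwheel '0 0.004 0 0 0 0 0;0 0.003 0 0 0 0 0;0 0 0 0 0 0 0'
```

```text
time_s: 13.42
position: [0.5067, 0.3505, 0.0484]
tcp_rot: [0.0, 1.0, 0.0, 0.0]
ft_force: [-1.5, 1.1, 5.8]
opening: 0.252
grip_force: 60.0
time_s: 13.8
position: [0.5065, 0.3564, 0.0482]
tcp_rot: [-0.0, 1.0, -0.001, -0.0]
ft_force: [0.4, -3.1, 7.3]
opening: 0.256
grip_force: 60.1
```

```bash
python3 -m handwheel '0 0.0015 0 0 0 0 0;0 0 0 0 0 0 0;0 0 0 0 0 0 0'; python3 - <<'E'
from h import *
for i in range(1):
    im,P=grab('wrist');s=arm.sense();print(s['position'],s['ft_force'],s['torque'])
cv2.imwrite('pics/w4.png',im['frame'][100:330,100:420])
E
```

```text
time_s: 14.18
position: [0.5065, 0.3576, 0.0481]
tcp_rot: [0.0, 1.0, -0.001, -0.0]
ft_force: [-0.6, -4.3, 7.3]
opening: 0.252
grip_force: 60.1
[0.50644711 0.35757945 0.04812239] [-0.51236757 -4.13196969  8.1893216 ] [-1.0349552   0.05111514 -0.0452749 ]
```

```bash
python3 -m handwheel '0 0.0015 0 0 0 0 0;0 0 0 0 0 0 0'; python3 -m handwheel '0 0.0015 0 0 0 0 0;0 0 0 0 0 0 0'
```

```text
time_s: 14.48
position: [0.5064, 0.3591, 0.048]
tcp_rot: [0.0, 1.0, -0.001, -0.0]
ft_force: [0.6, -4.4, 6.3]
opening: 0.254
grip_force: 60.0
time_s: 14.72
position: [0.5064, 0.3606, 0.048]
tcp_rot: [0.0, 1.0, -0.001, -0.0]
ft_force: [-0.2, -3.2, 6.2]
opening: 0.255
grip_force: 60.0
```

```bash
python3 -m handwheel '0 0.001 0 0 0 0 0;0 0 0 0 0 0 0'; python3 -m handwheel '0 0.001 0 0 0 0 0;0 0 0 0 0 0 0'
```

```text
time_s: 14.98
position: [0.5064, 0.3616, 0.0479]
tcp_rot: [0.0, 1.0, -0.001, -0.0]
ft_force: [0.1, -4.0, 6.2]
opening: 0.257
grip_force: 59.9
time_s: 15.22
position: [0.5061, 0.3635, 0.0473]
tcp_rot: [0.0, 1.0, -0.0, -0.0]
ft_force: [-0.4, 0.3, -2.8]
opening: 0.254
grip_force: 59.1
```

It dropped (contact force vanished). Now lower gently into the recess.

```bash
python3 -m handwheel '0 0 0.001 0 0 0 0;0 0 0 0 0 0 0'; python3 -m handwheel '0 0.0005 0.001 0 0 0 0;0 0 0 0 0 0 0'
```

```text
time_s: 15.48
position: [0.506, 0.3638, 0.0464]
tcp_rot: [0.0, 1.0, -0.0, -0.0]
ft_force: [0.7, 0.5, -2.1]
opening: 0.257
grip_force: 59.1
time_s: 15.72
position: [0.5063, 0.3645, 0.0457]
tcp_rot: [0.0, 1.0, -0.0, -0.0]
ft_force: [-0.4, -0.1, -1.4]
opening: 0.252
grip_force: 59.1
```

Free inside the recess; seat expected at TCP z ≈ 0.0404.

```bash
python3 -m handwheel '0 0 0.0015 0 0 0 0;0 0 0.0015 0 0 0 0;0 0 0 0 0 0 0;0 0 0 0 0 0 0'; python3 -m handwheel '0 0 0.001 0 0 0 0;0 0 0 0 0 0 0'
```

```text
time_s: 16.23
position: [0.5063, 0.3644, 0.0428]
tcp_rot: [0.0, 1.0, -0.0, -0.0]
ft_force: [0.4, 0.1, -1.7]
opening: 0.256
grip_force: 59.1
time_s: 16.48
position: [0.5063, 0.3644, 0.0417]
tcp_rot: [0.0, 1.0, -0.0, -0.0]
ft_force: [0.4, -0.4, -1.5]
opening: 0.254
grip_force: 59.1
```

```bash
python3 -m handwheel '0 0 0.001 0 0 0 0;0 0 0 0 0 0 0'; python3 -m handwheel '0 0 0.0005 0 0 0 0;0 0 0 0 0 0 0'
```

```text
time_s: 16.73
position: [0.5063, 0.3644, 0.0407]
tcp_rot: [0.0, 1.0, -0.0, -0.0]
ft_force: [0.9, -0.5, -1.3]
opening: 0.254
grip_force: 59.1
time_s: 16.98
position: [0.5064, 0.3644, 0.0404]
tcp_rot: [0.0, 1.0, 0.0, 0.0]
ft_force: [-0.7, -0.1, -0.4]
opening: 0.252
grip_force: 59.3
```

```bash
python3 -m handwheel '0 0 0.0002 0 0 0 0;0 0 0 0 0 0 0;0 0 0 0 0 0 30;0 0 0 0 0 0 40;0 0 0 0 0 0 55;0 0 0 0 0 0 60;0 0 0 0 0 0 60' 20
```

```text
time_s: 17.85
position: [0.5063, 0.3644, 0.0401]
tcp_rot: [0.0, 1.0, -0.0, -0.0]
ft_force: [0.1, 0.2, 0.9]
opening: 0.6
grip_force: 0.0
```

```bash
python3 -m handwheel '0 0 -0.01 0 0 0 60;0 0 -0.03 0 0 0 60;0 0 -0.04 0 0 0 60;0.02 0 -0.04 0 0 0 60;0.02 0 -0.03 0 0 0 60;0 0 0 0 0 0 60;0 0 0 0 0 0 60'; python3 - <<'E'
from h import *
im,P=grab('wrist');f=im['frame'];cv2.imwrite('pics/w5.png',cv2.resize(f[120:300,130:400],None,fx=2.9,fy=2.9,interpolation=cv2.INTER_CUBIC))
for r in cams.silhouettes('lid','wrist')[:2]:
    c=max(cv2.findContours(r['pixels'].astype('uint8'),0,1)[0],key=len);w=world(im,P,c,.035)[:,:2].astype('float32')
    print(r['confidence'],r['bbox'],cv2.minEnclosingCircle(w),cv2.fitEllipse(w))
E
```

```text
time_s: 18.73
position: [0.4664, 0.3643, 0.1901]
tcp_rot: [-0.0, 1.0, 0.0, 0.0]
ft_force: [-0.2, 0.7, -0.3]
opening: 0.599
grip_force: 0.0
0.88 [221.1, 173.0, 299.0, 250.2] ((0.5068761110305786, 0.3646306097507477), 0.04897761717438698) ((0.5067153573036194, 0.3643541634082794), (0.09398108720779419, 0.09611671417951584), 74.96453094482422)
```

View pics/w5.png

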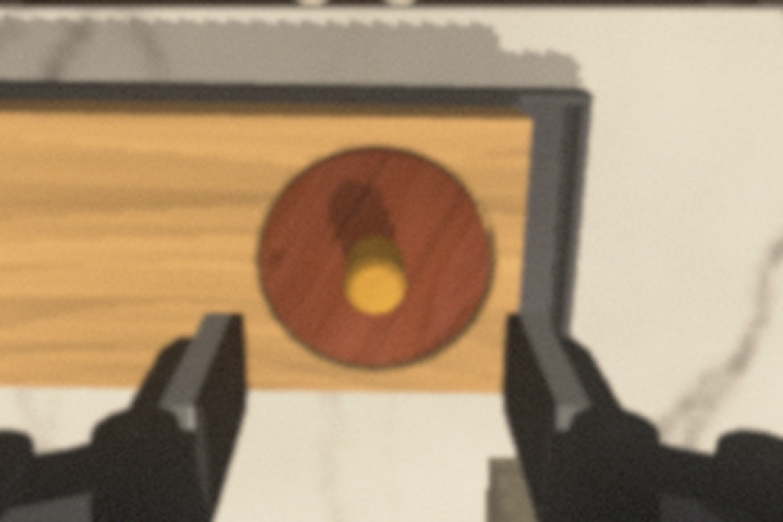

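The picture shows the lid (centre about (260, 212) in the full frame) flush in its recess, with no shadow at its rim, and the gripper clear of it.

```bash
python3 -c "
from workcell import arm
print(arm.hand_in())"
```

```text
the job is handed in; nothing more can be done
None
```

The lid was slid along the block until it dropped into the recess and, in the last wrist picture, sits flush; I let go, backed the gripper clear and handed the job in at about 19 s.

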